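# Swap the rolling pins in their clip stands

## Robot

A 6-joint arm with a two-finger parallel gripper is mounted at the origin on the work surface. World frame = base frame: x ahead of the robot, y to its left, z up, the work surface at z = 0. Lengths are in m, angles in degrees, forces in N, time in s.
With the tool pointing down it reaches from about 0.325 to 0.85 m from the base axis. Payload 15.5 kg.
Tool frame: the origin (TCP) lies on the mounting face of the last link; the fingertips stand 191 mm ahead of it and the grasp point (between the pads) lies bot.tcp_to_grasp ahead of it (bot.tcp_to_grasp is the distance from the TCP to the grasp point, in m); z points along the fingers, y is the line along which they close (so a half turn about z gives the same grasp; the last joint's range is limited). The gripper opens to 91 mm and grips with 3 to 60 N. Pads are 32 mm wide; open, the fingers measure 118 mm over their backs; the gripper's body (76 mm by 178 mm) begins 60 mm behind the grasp point.
Start: joints at [-69.586, 28.281, 77.091, -0, 74.628, -5.472], TCP at [0.273, -0.562, 0.405] pointing down, gripper open.
Joint ranges: [-166.48, 166.48], [-47.26, 123.95], [12.59, 153.08], [-70.14, 250.14], [6.76, 159.57], [-176.63, 176.63]. Speed limits (degrees/s): [108.29, 108.29, 147.25, 172.46, 172.46, 172.46].

## Interface

Orientations are given as [roll, pitch, yaw] about the fixed x, y, z axes, in that order (R = Rz(yaw) Ry(pitch) Rx(roll)).
In Python, from bench import bot, eyes, hand_in gives the robot as it stands.
- The arm moves only by the tool jog_arm, never from a script. Its argument "motion" is a list of rows, each a list of 7 numbers: the shift along the tool's x, y, z in cm, then the turn, a rotation vector about the tool's x, y, z in rad, then the opening, from 0 (shut) to 1 (fully open). A call has 1 to 12 rows; each row shifts and turns the commanded pose from where the row before left it, along the tool's axes as they then stand; what a row does not reach is not made up. A row lasts 1/8 s, in which the tool goes at most 62.5 mm and 10.7 degrees, less where a joint would pass 70% of its speed; a pose out of reach is approached as far as the arm can. A call is refused whole if a number of a shift passes 6.25 or a number of a turn 0.188, either way. A call with a gripper value outside its range is refused whole. The fingers move at their own pace and stop on an object; "force" is the grip in N (left out, the last holds). Time passes only in rows, so rows that do not move let the fingers close. It gives the time, the measured TCP pose, the force, the opening and the grip force at its end, in the units of the state.
- bot.state(): the state, without advancing time (a new reading comes with each control period).
- eyes.grab_frame(name): name is "scene" or "side" or "wrist"; returns the picture (400x640x3 uint8, blue, green, red); there is no depth.
- eyes.camera_params(name): a dict with "fov_y" (degrees; the focal length in pixels is half the picture's height over the tangent of half this angle, whatever the lens; pixels are square), "cx", "cy" (the principal point, pixels), "world_from_camera" (4x4, takes a point from camera to world coordinates). Camera axes: x right, y down, z forward; pixel columns grow to the right and rows downward; lengths in m; the calibration is good to about 2 mm. A picture is of the moment at which its call begins: read the wrist's pose just before it. camera_params takes no time and is no camera call; for the wrist camera it gives the pose at the moment of the call.
- hand_in(): hands the job in; it is judged then, once.
The state is a dict: "t": time; "joint_pos": joint angles; "dq": joint speeds; "tau": joint torques, N m; "tcp_pos": TCP position; "eef_rot": TCP orientation; "force": force on the tool from outside, world axes, zero at the start; "moment": the same for the moment, N m; "finger_gap": finger opening in m; "finger_force": force on a finger pad.
Only numpy, scipy, OpenCV 4.12 (cv2) and the standard library are available. Lean on these libraries where they do the work, as an engineer would, in place of code of your own. Each camera call takes 0.05 s, during which the arm holds its last target. There are 200 camera calls.

## Task

The thick and the thin rolling pin have been put on each other's stand, so neither has clicked in: swap them, laying one in the empty spare stand on the way, then shift each along its stand until its waists sit over the spring clips and press down each end until it snaps fully home. Set them down and press gently, without dropping or slamming, let go, and leave everything else on the counter where it is.

Things in the scene. Friction and masses are not known exactly. Their poses are not given: they have to be found in the camera images.
- pin_thick: The thick rolling pin: barrel 50 mm in diameter, 160 mm long, 0.3 kg. Plain wood; axis = body y, origin mid-length on the axis; free to roll. Each handle is a 26 mm rod with one waist (20 mm diameter, 18 mm wide) centred at y = +/-100 mm; handles end at y = +/-150 mm.
- pin_thin: The thin rolling pin: barrel 34 mm in diameter, 160 mm long, 0.19 kg. Plain wood; axis = body y, origin mid-length on the axis; free to roll. Each handle is a 26 mm rod with one waist (20 mm diameter, 18 mm wide) centred at y = +/-130 mm; handles end at y = +/-160 mm.
- stand_p: The clip stand for the thin pin, on which the thick pin lies at the start. Its base, 50 x 300 x 8 mm, is fixed on the board; origin: middle of the base's underside. On the base is a bar with two clip posts (12 mm wide) at y = +130 and -130 mm of the bar's middle. The bar sits anywhere up to 12 mm either way along y, stiffly: its place is not reported, find it by eye or feel.
- stand_q: The clip stand for the thick pin, on which the thin pin lies at the start. Its base, 50 x 260 x 8 mm, is fixed on the board; origin: middle of the base's underside. On the base is a bar with two clip posts (12 mm wide) at y = +100 and -100 mm of the bar's middle. The bar sits anywhere up to 12 mm either way along y, stiffly: its place is not reported, find it by eye or feel.
- stand_spare: The empty spare stand, a fixed base 50 x 140 x 8 mm with two plain V saddles at y = +50 and -50 mm, which carry a pin by its barrel along the stand's y. Origin: middle of the base's underside; the axis of the thick pin lies 53 mm above it, of the thin pin 42 mm.
- stand_p_seat (a point): Middle of stand_p at the height of a snapped-home pin's axis, 48 mm over its origin; y along the pin. Each post has a spring clip: two noses of 3 mm radius, 21 mm between centres, 8 mm above this height, over wooden cheeks 22 mm apart. A handle's full 26 mm rod rests on them 20 mm too high and never goes in; a waist within about 3 mm of the post's middle rests 14 to 16 mm too high.
- stand_q_seat (a point): The same point of stand_q. With the waists over the clips, each clip takes about 5 to 14 N straight down on its end of the pin, then gives way and the waist drops onto its saddle. The pin is home at this height, up to 15 mm off along y as the bar sits. Handles reach 30 mm (thin) or 50 mm (thick) past the waists and can be pressed there.
- board: Fixed wooden board, 310 x 360 x 18 mm, origin in the middle of its underside on the counter; carries the three stands side by side, parallel to its y axis, 105 mm apart along its x, in any order.
- timer: Bystander: white kitchen timer, 54 mm across, 44 mm high, standing just off the +y edge of the board.
- cutter: Bystander: steel cutter ring, 56 mm across, 40 mm high, standing just off the -y edge of the board.
- scraper: Bystander: dough scraper standing on its wooden grip, 12 x 100 x 70 mm.
- jar: Bystander: glass jar, 72 mm across, 110 mm high.
- shaker: Bystander: metal flour shaker, 64 mm across, 100 mm high.
- bowl: Bystander: white bowl, 130 mm across, 55 mm high.

How it is judged:
By the outcome, as a careful person would: the job done as asked, in the order asked, and still so for the second after the job is handed in, with the robot touching nothing.
It also fails if it takes over 72 s, if anything falls off the work surface, if the arm or the gripper's body presses on something with over 40 N, if the wrist force passes 120 N, or if a joint passes its speed limit or range.

## Working session

There is one attempt and no reset: what is moved stays moved. The work goes in short steps, Python scripts to look and compute and a tool call to move; the robot and the scene stay as the last step left them, time stands still between calls to the robot, and variables do not carry over. Pictures are saved under pics/ and viewed, at most 10 in all, crops included, and the job is handed in when it is done.

Besides the shell and the picture viewer there is one more tool, called after "Request:" in YAML: its name, and indented under it one key for each argument. jog_arm: Moves the arm, as the interface text tells. Its arguments: {"type":"object","properties":{"motion":{"type":"array","items":{"type":"array","items":{"type":"number"}}},"force":{"type":"number"}},"required":["motion"]}

```bash
ls; mkdir -p pics; python3 - <<'E'
from bench import bot, eyes
import cv2,json
s=bot.state();print(s, bot.tcp_to_grasp)
for n in("scene","side","wrist"):
    p=eyes.camera_params(n);print(n,p)
    cv2.imwrite(f"pics/{n}0.png",eyes.grab_frame(n))
E
```

```text
pics
{'t': 0.0, 'joint_pos': array([-6.95842441e+01,  2.83144633e+01,  7.71275410e+01,  1.24435150e-04,
        7.46279046e+01, -5.47208840e+00]), 'dq': array([ 0.03518381,  0.0675118 , -0.03155407,  0.02296169,  0.03516398,
        0.00856542]), 'tau': array([-2.92698023e-04, -8.78839517e+01, -3.81856406e+01,  7.06805661e-02,
        5.33341547e-02, -1.79329290e-04]), 'tcp_pos': array([ 0.27282941, -0.56214119,  0.40414027]), 'eef_rot': array([-1.79930421e+02, -6.78596485e-03,  2.58878071e+01]), 'force': array([ 0.02309768,  0.51523117, -0.56586521]), 'moment': array([-0.0153973 , -0.02172944, -0.02721174]), 'finger_force': 0.0, 'finger_gap': 0.0910461285625215} 0.172
scene {'fov_y': 55.13668660187773, 'cx': 323.22957632556717, 'cy': 197.26632182638423, 'world_from_camera': array([[ 0.79350632,  0.48321221, -0.3699374 ,  0.94329343],
       [ 0.60847079, -0.61944343,  0.49603742, -0.49607771],
       [ 0.01053605, -0.61870493, -0.7855528 ,  0.89489624],
       [ 0.        ,  0.        ,  0.        ,  1.        ]])}
side {'fov_y': 42.57732519564337, 'cx': 320.63738118174797, 'cy': 205.83129712702407, 'world_from_camera': array([[-0.94143239, -0.20420323,  0.26833952,  0.18377266],
       [-0.33707189,  0.59198232, -0.73207887,  0.99368564],
       [-0.00935938, -0.77965247, -0.6261425 ,  0.93261428],
       [ 0.        ,  0.        ,  0.        ,  1.        ]])}
wrist {'fov_y': 71.7945484025992, 'cx': 321.5634632470232, 'cy': 200.40533306916902, 'world_from_camera': array([[ 0.43581827, -0.86361351, -0.25344456,  0.34524752],
       [-0.90003317, -0.41869866, -0.12096168, -0.52795229],
       [-0.00165275,  0.28082582, -0.95975733,  0.38509674],
       [ 0.        ,  0.        ,  0.        ,  1.        ]])}
```

View pics/scene0.png

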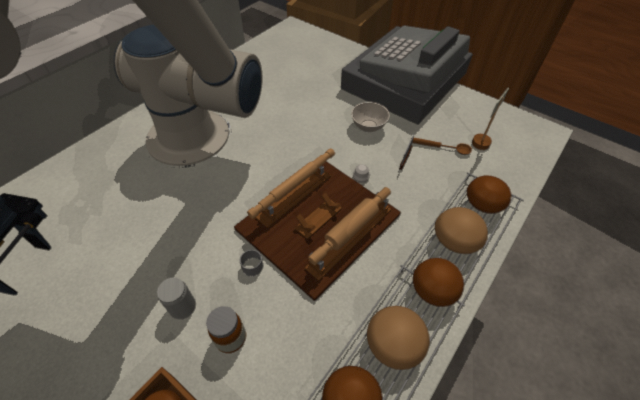

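View pics/side0.png

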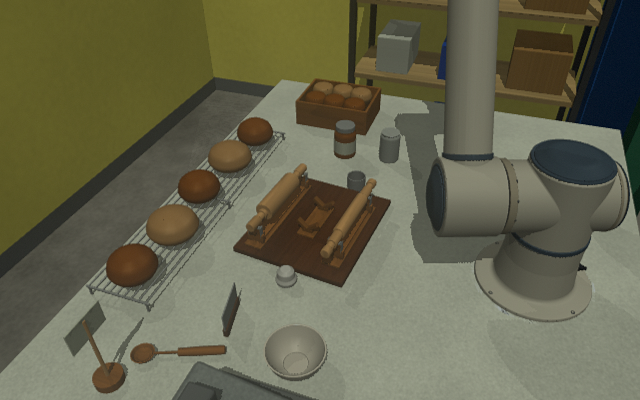

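The scene view shows the board with corners near (236,228), (316,298), (400,212) and (315,160). The thin pin is on the near stand, running (258,214) to (331,154), the thick pin is on the far stand, (313,267) to (386,192), and the spare is in the middle.

```bash
cat > h.py <<'E'
import numpy as np
from bench import bot, eyes
from scipy.spatial.transform import Rotation as R
def ray(p,u,v,z):
    f=200/np.tan(np.radians(p["fov_y"]/2)); T=np.array(p["world_from_camera"])
    d=T[:3,:3]@[(u-p["cx"])/f,(v-p["cy"])/f,1]; o=T[:3,3]
    return o+d*(z-o[2])/d[2]
def proj(p,X):
    f=200/np.tan(np.radians(p["fov_y"]/2)); T=np.array(p["world_from_camera"])
    c=T[:3,:3].T@(np.asarray(X)-T[:3,3]); return np.array([p["cx"]+f*c[0]/c[2],p["cy"]+f*c[1]/c[2]])
E
python3 - <<'E'
from h import *
np.set_printoptions(precision=4,suppress=True)
p=eyes.camera_params("scene")
for q in[(236,228),(316,298),(400,212)]:print(ray(p,*q,0.018))
for q in[(258,214),(331,154),(313,267),(386,192)]:print(ray(p,*q,0.086))
p=eyes.camera_params("side")
for q in[(236,245),(343,283),(391,204)]:print(ray(p,*q,0.018))
s=bot.state();p=eyes.camera_params("wrist")
Rt=R.from_euler("xyz",s["eef_rot"],degrees=True).as_matrix();W=np.array(p["world_from_camera"])
print(Rt.T@W[:3,:3],Rt.T@(W[:3,3]-s["tcp_pos"]))
E
```

```text
[ 0.4074 -0.1738  0.018 ]
[ 0.7049 -0.1987  0.018 ]
[0.7344 0.1493 0.018 ]
[ 0.4626 -0.1332  0.086 ]
[0.4815 0.1578 0.086 ]
[ 0.6703 -0.1656  0.086 ]
[0.6861 0.1343 0.086 ]
[0.7293 0.1496 0.018 ]
[0.4256 0.1848 0.018 ]
[ 0.3888 -0.149   0.018 ]
[[-0.0008 -0.9597 -0.2809]
 [ 1.     -0.0006 -0.0008]
 [ 0.0006 -0.2809  0.9597]] [0.0801 0.0009 0.0191]
```

```bash
cat >> h.py <<'E'
def plan(x,y,z,yaw,n):
    "print n straight-line rows (cm, rad in tool axes) from present pose to a tool-down pose"
    s=bot.state(); p=s["tcp_pos"]; r=R.from_euler("xyz",s["eef_rot"],degrees=True)
    g=R.from_euler("xyz",[180,0,yaw],degrees=True); dv=(r.inv()*g).as_rotvec()/n; d=(np.array([x,y,z])-p)/n*100
    for i in range(n): print(np.round(list((r*R.from_rotvec(dv*i)).inv().apply(d))+list(dv),2 if 0 else 3).tolist())
E
python3 -c "
from h import *
plan(.57,0,.42,86,12)"
```

```text
[4.273, -3.134, -0.128, -0.0, -0.0, -0.087]
[4.531, -2.749, -0.128, -0.0, -0.0, -0.087]
[4.753, -2.343, -0.129, -0.0, -0.0, -0.087]
[4.94, -1.919, -0.129, -0.0, -0.0, -0.087]
[5.088, -1.48, -0.129, -0.0, -0.0, -0.087]
[5.198, -1.03, -0.13, -0.0, -0.0, -0.087]
[5.268, -0.572, -0.13, -0.0, -0.0, -0.087]
[5.298, -0.11, -0.13, -0.0, -0.0, -0.087]
[5.288, 0.353, -0.13, -0.0, -0.0, -0.087]
[5.236, 0.814, -0.131, -0.0, -0.0, -0.087]
[5.145, 1.268, -0.131, -0.0, -0.0, -0.087]
[5.015, 1.712, -0.131, -0.0, -0.0, -0.087]
```

Request:
jog_arm:
  motion:
    - [4.3,-3.1,-0.13,0,0,-0.087,1]
    - [4.5,-2.7,-0.13,0,0,-0.087,1]
    - [4.8,-2.3,-0.13,0,0,-0.087,1]
    - [4.9,-1.9,-0.13,0,0,-0.087,1]
    - [5.1,-1.5,-0.13,0,0,-0.087,1]
    - [5.2,-1.0,-0.13,0,0,-0.087,1]
    - [5.3,-0.6,-0.13,0,0,-0.087,1]
    - [5.3,-0.1,-0.13,0,0,-0.087,1]
    - [5.3,0.4,-0.13,0,0,-0.087,1]
    - [5.2,0.8,-0.13,0,0,-0.087,1]
    - [5.1,1.3,-0.13,0,0,-0.087,1]
    - [5.0,1.7,-0.13,0,0,-0.087,1]

```text
t: 1.65
tcp_pos: [0.5733, -0.0009, 0.4203]
eef_rot: [-180.0, 0.0, 85.9]
force: [-0.3, -0.3, 0.3]
finger_gap: 0.0909
finger_force: 0.0
```

Request:
jog_arm:
  motion:
    - [0,0,0,0,0,0,1]
    - [0,0,0,0,0,0,1]

```text
t: 1.9
tcp_pos: [0.5725, -0.0027, 0.42]
eef_rot: [-180.0, 0.0, 85.7]
force: [0.2, -1.2, 0.2]
finger_gap: 0.0911
finger_force: 0.0
```

```bash
python3 - <<'E'
from h import *
import cv2,pickle
s=bot.state();p=eyes.camera_params("wrist");im=eyes.grab_frame("wrist");cv2.imwrite("pics/w1.png",im);pickle.dump((s,p,im),open("w1.pkl","wb"))
cv2.imwrite("pics/w1b.png",cv2.resize(im,(800,500),interpolation=cv2.INTER_CUBIC))
print(s["tcp_pos"],s["eef_rot"])
E
```

```text
[ 0.5724943  -0.00265376  0.42002909] [-1.79958552e+02  1.17018664e-02  8.57046592e+01]
```

View pics/w1b.png

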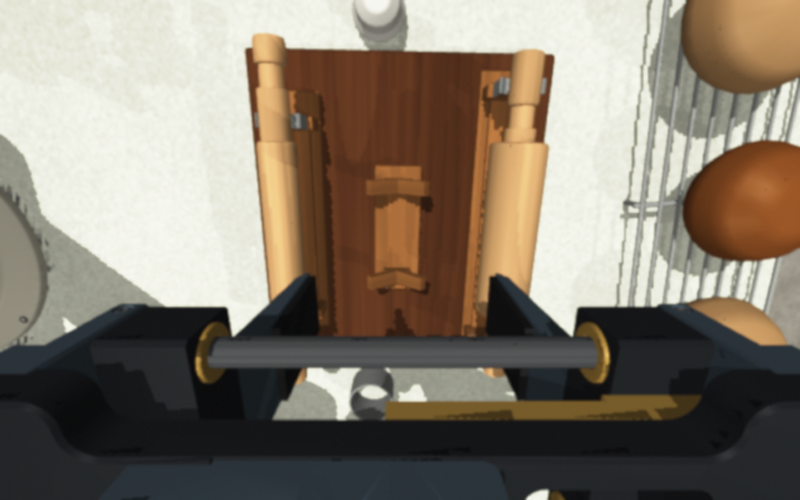

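The wrist view (800×500 scale) shows:
- Board top corners at (248,48) and (553,55).
- Thin pin end at (268,36), with its barrel end at (276,142).
- Thick pin end at (530,52), with its barrel end at (519,143).
- q clip metal at (258..298,121) and p clip metal at (498..545,87).
- Spare saddles at (398,187) and (397,281).

```bash
python3 - <<'E'
from h import *
import pickle
np.set_printoptions(precision=4,suppress=True)
s,p,im=pickle.load(open("w1.pkl","rb"))
for n,u,v,z in[("bl",248,48,.018),("br",553,55,.018),("thin end",268,36,.086),("thin waist",271,76,.09),("thin bar end",276,142,.09),("thin bar low",285,270,.09),
 ("thick end",530,52,.086),("thick waist",521,121,.09),("thick bar end",519,143,.09),("thick bar low",508,270,.09),
 ("qclip",298,121,.074),("qclipL",258,120,.074),("pclipL",498,88,.074),("pclipR",545,86,.074),("sp1",398,187,.045),("sp2",397,281,.045),("base q end",308,91,.026),("base p end l",482,71,.026),("sp base top",398,166,.026)]:
    print(n,ray(p,u/1.25,v/1.25,z)[:2])
E
```

```text
bl [0.4348 0.1835]
br [0.7349 0.1545]
thin end [0.4782 0.1717]
thin waist [0.4766 0.1418]
thin bar end [0.4715 0.0906]
thin bar low [ 0.4594 -0.0254]
thick end [0.6885 0.1442]
thick waist [0.681  0.0916]
thick bar end [0.6796 0.0739]
thick bar low [ 0.6714 -0.0414]
qclip [0.4887 0.1074]
qclipL [0.4534 0.1109]
pclipL [0.6658 0.1209]
pclipR [0.7063 0.1194]
sp1 [0.5721 0.0399]
sp2 [ 0.5629 -0.0621]
base q end [0.4898 0.1391]
base p end l [0.6628 0.144 ]
sp base top [0.5735 0.0598]
```

```bash
python3 -c "
from h import *
plan(.464,.012,.33,84.6,5)"
```

```text
[0.139, -2.183, 1.804, -0.0, 0.0, 0.004]
[0.131, -2.183, 1.804, -0.0, 0.0, 0.004]
[0.123, -2.184, 1.803, -0.0, 0.0, 0.004]
[0.114, -2.185, 1.803, -0.0, 0.0, 0.004]
[0.106, -2.185, 1.803, -0.0, 0.0, 0.004]
```

Request:
jog_arm:
  motion:
    - [0.13,-2.2,1.8,0,0,0.004,1]
    - [0.13,-2.2,1.8,0,0,0.004,1]
    - [0.12,-2.2,1.8,0,0,0.004,1]
    - [0.11,-2.2,1.8,0,0,0.004,1]
    - [0.1,-2.1,1.8,0,0,0.004,1]
    - [0,0,2.4,0,0,0,1]
    - [0,0,2.4,0,0,0,1]
    - [0,0,1.4,0,0,0,1]
    - [0,0,0.8,0,0,0,1]
    - [0,0,0,0,0,0,1]

```text
t: 3.2
tcp_pos: [0.4644, 0.0118, 0.2602]
eef_rot: [-180.0, 0.0, 84.5]
force: [-0.2, 0.2, 0.6]
finger_gap: 0.0914
finger_force: 0.0
```

Request:
jog_arm:
  force: 15
  motion:
    - [0,0,0,0,0,0,0.6]
    - [0,0,0,0,0,0,0.4]
    - [0,0,0,0,0,0,0.3]
    - [0,0,0,0,0,0,0.2]
    - [0,0,0,0,0,0,0.2]

```text
t: 3.82
tcp_pos: [0.4646, 0.0123, 0.2604]
eef_rot: [180.0, 0.0, 84.6]
force: [-0.4, -0.3, -0.7]
finger_gap: 0.0439
finger_force: 0.0
```

Request:
jog_arm:
  force: 20
  motion:
    - [0,0,0,0,0,0,0.2]
    - [0,0,0,0,0,0,0.2]
    - [0,0,0,0,0,0,0.2]

```text
t: 4.2
tcp_pos: [0.464, 0.0124, 0.2602]
eef_rot: [-179.9, -0.0, 84.6]
force: [-5.7, -0.1, 2.9]
finger_gap: 0.0336
finger_force: 20.0
```

```bash
python3 -c "
from h import *
s=bot.state();print(s['tcp_pos'],s['force'],s['finger_gap'],s['finger_force'])
plan(.568,-.011,.36,84.6,5)"
```

```text
[0.46402054 0.01235945 0.26021324] [-5.71972548 -0.09356583  2.92362085] 0.03360809964217543 20.00032603740692
[-0.268, 2.112, -1.999, -0.0, -0.0, -0.0]
[-0.268, 2.112, -1.998, -0.0, -0.0, -0.0]
[-0.269, 2.113, -1.998, -0.0, -0.0, -0.0]
[-0.269, 2.113, -1.997, -0.0, -0.0, -0.0]
[-0.269, 2.114, -1.996, -0.0, -0.0, -0.0]
```

Request:
jog_arm:
  motion:
    - [0,0,-0.5,0,0,0,0.2]
    - [0,0,-1.5,0,0,0,0.2]
    - [0,0,-2.5,0,0,0,0.2]
    - [0,0,-2.5,0,0,0,0.2]
    - [-0.27,2.1,-2,0,0,0,0.2]
    - [-0.27,2.1,-1,0,0,0,0.2]
    - [-0.27,2.1,0,0,0,0,0.2]
    - [-0.27,2.1,0,0,0,0,0.2]
    - [-0.27,2.1,0,0,0,0,0.2]
    - [0,0,0,0,0,0,0.2]
    - [0,0,0,0,0,0,0.2]

```text
t: 5.58
tcp_pos: [0.5673, -0.011, 0.3603]
eef_rot: [-180.0, -0.0, 84.6]
force: [0.2, 0.2, -2.3]
finger_gap: 0.0333
finger_force: 20.0
```

```bash
python3 - <<'E'
from h import *
import cv2,pickle
s=bot.state();p=eyes.camera_params("wrist");im=eyes.grab_frame("wrist");pickle.dump((s,p,im),open("w2.pkl","wb"))
cv2.imwrite("pics/w2b.png",cv2.resize(im,(800,500),interpolation=cv2.INTER_CUBIC))
print(s["tcp_pos"],s["eef_rot"],s["force"])
E
```

```text
[ 0.56729915 -0.01098315  0.36029077] [-1.79972271e+02 -3.14987978e-03  8.45580088e+01] [ 0.19427256  0.2342479  -2.33056231]
```

View pics/w2b.png

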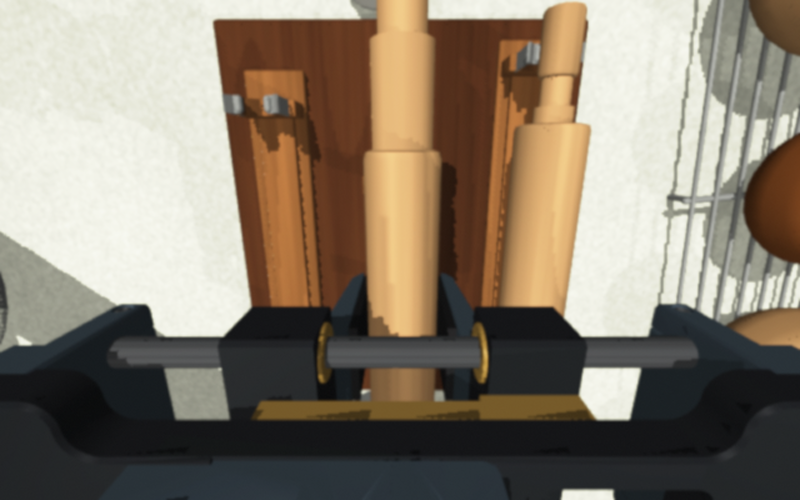

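The wrist view shows the empty q clip metal at (233,104) and (276,104). The p clip is at (528,56), the thick barrel end at (517..590,125), and the held thin pin's barrel end is at row 151 with its rod end at row 33.

```bash
python3 - <<'E'
from h import *
import pickle,cv2
np.set_printoptions(precision=4,suppress=True)
s,p,im=pickle.load(open("w2.pkl","rb"))
C=np.array([.5675,-.0108]);a=np.radians(5.3);U=np.array([np.sin(a),np.cos(a)]);V=np.array([U[1],-U[0]])
for n,u,v,z in[("qclipL",233,104,.076),("qclipR",276,104,.076),("qcl top",276,94,.076),("qcl bot",276,116,.076),("p clip",528,56,.076),("thick bar L",517,125,.09),("thick bar R",590,125,.09),("thick end",565,4,.095),("thick waist top edge",560,76,.096),("thin bar end",403,151,.2),("thin rod end",403,33,.197),("board L",216,20,.018),("board R",588,20,.018),("q base far L",244,71,.026),("q base far R",305,71,.026)]:
    X=ray(p,u/1.25,v/1.25,z)[:2];print(n,X,"V,U mm",1000*np.array([(X-C)@V,(X-C)@U]))
cv2.imwrite("pics/crop2.png",cv2.resize(im[0:110,150:480],(800,267),interpolation=cv2.INTER_CUBIC))
E
```

```text
qclipL [0.4587 0.1102] V,U mm [-119.4827  110.4762]
qclipR [0.4892 0.1073] V,U mm [-88.8758 110.373 ]
qcl top [0.4905 0.1138] V,U mm [-88.1837 116.9183]
qcl bot [0.4876 0.0994] V,U mm [-89.7201 102.3874]
p clip [0.6675 0.1209] V,U mm [ 87.4284 140.3331]
thick bar L [0.6554 0.0763] V,U mm [79.5072 94.8341]
thick bar R [0.7052 0.0715] V,U mm [129.4931  94.6663]
thick end [0.6834 0.1436] V,U mm [101.1126 164.4462]
thick waist top edge [0.6812 0.1033] V,U mm [102.6477 124.1052]
thin bar end [0.5758 0.0672] V,U mm [ 1.1055 78.4255]
thin rod end [0.5798 0.1086] V,U mm [  1.217  120.0588]
board L [0.4341 0.1832] V,U mm [-150.7132  180.8967]
board R [0.7362 0.1542] V,U mm [152.7169 179.8572]
q base far L [0.4516 0.1422] V,U mm [-129.5186  141.6175]
q base far R [0.5017 0.1374] V,U mm [-79.1661 141.4466]
```

View pics/crop2.png

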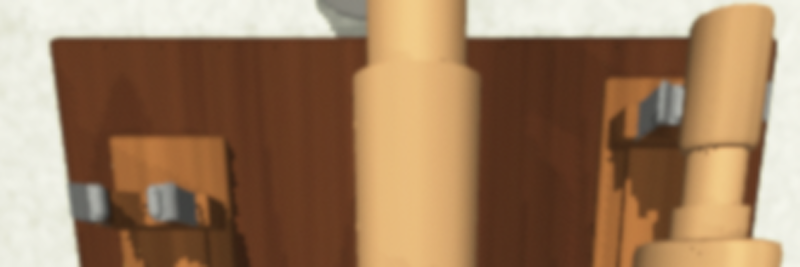

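Pin offset and q clip position are now known. Next I lower the thin pin into the spare.

Request:
jog_arm:
  motion:
    - [0,0,2,0,0,0,0.2]
    - [0,0,3,0,0,0,0.2]
    - [0,0,3,0,0,0,0.2]
    - [0,0,2,0,0,0,0.2]
    - [0,0,1,0,0,0,0.2]
    - [0,0,0.5,0,0,0,0.2]
    - [0,0,0.2,0,0,0,0.2]
    - [0,0,0.2,0,0,0,0.2]
    - [0,0,0.2,0,0,0,0.2]
    - [0,0,0.1,0,0,0,0.2]
    - [0,0,0.1,0,0,0,0.2]
    - [0,0,0,0,0,0,0.2]

```text
t: 7.12
tcp_pos: [0.5678, -0.0111, 0.2373]
eef_rot: [-180.0, -0.0, 84.6]
force: [-0.0, 0.8, -2.6]
finger_gap: 0.0335
finger_force: 20.0
```

Request:
jog_arm:
  motion:
    - [0,0,0.1,0,0,0,0.2]
    - [0,0,0.1,0,0,0,0.2]
    - [0,0,0.1,0,0,0,0.2]
    - [0,0,0,0,0,0,0.2]

```text
t: 7.62
tcp_pos: [0.5674, -0.0111, 0.235]
eef_rot: [-180.0, 0.0, 84.6]
force: [-5.9, 0.1, 14.0]
finger_gap: 0.0338
finger_force: 20.0
```

Request:
jog_arm:
  motion:
    - [0,0,0,0,0,0,0.4]
    - [0,0,0,0,0,0,0.6]
    - [0,0,-0.5,0,0,0,0.7]
    - [0,0,-1.5,0,0,0,0.8]
    - [0,0,-3,0,0,0,1]
    - [0,0,-3,0,0,0,1]
    - [0,0,-2,0,0,0,1]
    - [0,0,0,0,0,0,1]

```text
t: 8.62
tcp_pos: [0.5682, -0.0111, 0.3366]
eef_rot: [179.8, 0.0, 84.6]
force: [-1.4, -0.1, 0.4]
finger_gap: 0.091
finger_force: 0.0
```

```bash
python3 -c "
from h import *
s=bot.state();print(s['tcp_pos'],s['force'],s['finger_gap'])
plan(.6742,-.006,.33,85.2,5)"
```

```text
[ 0.56817486 -0.01114155  0.33657857] [-1.39655538 -0.13500656  0.41282129] 0.09102654677831286
[0.303, 2.101, 0.139, 0.001, 0.0, -0.002]
[0.299, 2.101, 0.138, 0.001, 0.0, -0.002]
[0.294, 2.102, 0.136, 0.001, 0.0, -0.002]
[0.289, 2.103, 0.135, 0.001, 0.0, -0.002]
[0.285, 2.104, 0.133, 0.001, 0.0, -0.002]
```

Request:
jog_arm:
  force: 20
  motion:
    - [0.3,2.1,0.1,0,0,-0.002,1]
    - [0.3,2.1,0.1,0,0,-0.002,1]
    - [0.3,2.1,0.1,0,0,-0.002,1]
    - [0.28,2.1,0.1,0,0,-0.002,1]
    - [0.28,2.1,0.1,0,0,-0.002,1]
    - [0,0,2.5,0,0,0,1]
    - [0,0,2.5,0,0,0,1]
    - [0,0,1.5,0,0,0,1]
    - [0,0,0.6,0,0,0,1]
    - [0,0,0,0,0,0,1]

```text
t: 9.88
tcp_pos: [0.6738, -0.0061, 0.2584]
eef_rot: [-180.0, -0.0, 85.1]
force: [0.9, 0.2, -1.1]
finger_gap: 0.0911
finger_force: 0.0
```

Request:
jog_arm:
  force: 20
  motion:
    - [0,0,0,0,0,0,0.6]
    - [0,0,0,0,0,0,0.4]
    - [0,0,0,0,0,0,0.4]
    - [0,0,0,0,0,0,0.4]
    - [0,0,0,0,0,0,0.4]
    - [0,0,0,0,0,0,0.4]

```text
t: 10.62
tcp_pos: [0.6732, -0.0061, 0.2582]
eef_rot: [-179.9, 0.0, 85.1]
force: [-4.7, 0.3, 3.7]
finger_gap: 0.0495
finger_force: 20.0
```

```bash
python3 -c "
from h import *
plan(.4644,.0090,.2582,84.7,7)"
```

```text
[-0.039, -2.99, 0.006, -0.0, 0.0, 0.001]
[-0.042, -2.99, 0.005, -0.0, 0.0, 0.001]
[-0.045, -2.99, 0.004, -0.0, 0.0, 0.001]
[-0.049, -2.99, 0.003, -0.0, 0.0, 0.001]
[-0.052, -2.99, 0.003, -0.0, 0.0, 0.001]
[-0.055, -2.99, 0.002, -0.0, 0.0, 0.001]
[-0.058, -2.99, 0.001, -0.0, 0.0, 0.001]
```

Request:
jog_arm:
  motion:
    - [0,0,-0.5,0,0,0,0.4]
    - [0,0,-1.5,0,0,0,0.4]
    - [0,0,-3,0,0,0,0.4]
    - [0,0,-3,0,0,0,0.4]
    - [-0.04,-3,0,0,0,0.001,0.4]
    - [-0.04,-3,0,0,0,0.001,0.4]
    - [-0.05,-3,0,0,0,0.001,0.4]
    - [-0.05,-3,0,0,0,0.001,0.4]
    - [-0.05,-3,0,0,0,0.001,0.4]
    - [-0.06,-3,0,0,0,0.001,0.4]
    - [-0.05,-3,0,0,0,0.001,0.4]
    - [0,0,0,0,0,0,0.4]

```text
t: 12.12
tcp_pos: [0.4626, 0.0092, 0.3392]
eef_rot: [-180.0, -0.0, 84.7]
force: [1.2, -0.1, -3.2]
finger_gap: 0.0496
finger_force: 20.0
```

Request:
jog_arm:
  motion:
    - [0,0,2,0,0,0,0.4]
    - [0,0,1,0,0,0,0.4]
    - [0,0,0,0,0,0,0.4]

```text
t: 12.5
tcp_pos: [0.4645, 0.0089, 0.3081]
eef_rot: [-180.0, -0.0, 84.7]
force: [0.7, -0.5, -4.5]
finger_gap: 0.0496
finger_force: 20.0
```

```bash
python3 - <<'E'
from h import *
import cv2,pickle
s=bot.state();p=eyes.camera_params("wrist");im=eyes.grab_frame("wrist");pickle.dump((s,p,im),open("w3.pkl","wb"))
cv2.imwrite("pics/w3b.png",cv2.resize(im,(800,500),interpolation=cv2.INTER_CUBIC))
print(s["tcp_pos"],s["eef_rot"],s["force"])
E
```

```text
[0.4645274  0.00891631 0.30810677] [-1.79956406e+02 -2.81304955e-03  8.47268760e+01] [ 0.68094092 -0.46344202 -4.46586407]
```

View pics/w3b.png

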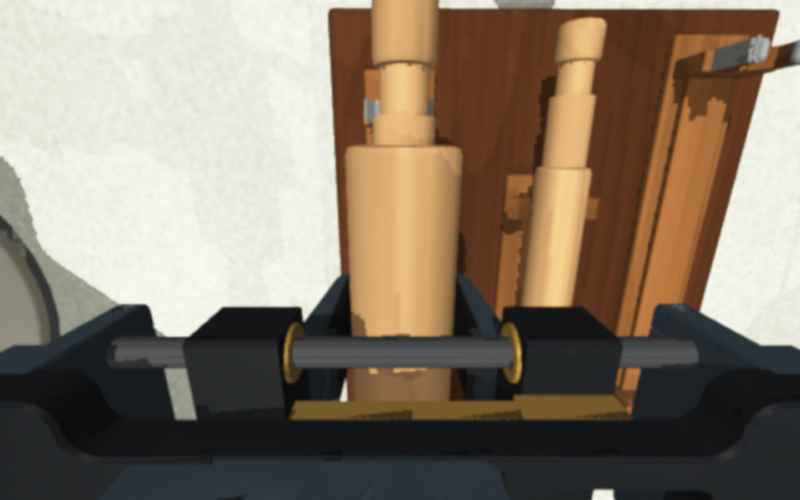

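```bash
python3 - <<'E'
from h import *
import pickle,cv2
np.set_printoptions(precision=1,suppress=True)
s,p,im=pickle.load(open("w3.pkl","rb"))
C=np.array([.5675,-.0108]);a=np.radians(5.3);U=np.array([np.sin(a),np.cos(a)]);V=np.array([U[1],-U[0]])
X=s["tcp_pos"][:2];print("tcp",1000*(X-C)@V,1000*(X-C)@U)
for n,u,v,z in[("qclipL",372,111,.076),("qclip L far",372,100,.077),("qclipR",431,108,.076),("waist far edge",404,66,.146),("rod near edge",404,114,.147),("barrel end",404,148,.157),("pclip near L top",760,60,.077),("pclip far",757,38,.077),("thin waist far",582,62,.071),("thin waist near",576,95,.071),("thin bar end",563,168,.073),("thin end",587,20,.068)]:
    X=ray(p,u/1.25,v/1.25,z)[:2];print(n,"V,U mm",1000*np.array([(X-C)@V,(X-C)@U]))
c=[im[60:105,270:370],im[20:70,530:640]]
cv2.imwrite("pics/crop3.png",np.hstack([cv2.resize(q,(400,300),interpolation=cv2.INTER_CUBIC) for q in c]))
E
```

```text
tcp -104.3535639083429 10.12037679127092
qclipL V,U mm [-121.   110.6]
qclip L far V,U mm [-120.8  116.3]
qclipR V,U mm [-87.1 112.2]
waist far edge V,U mm [-103.   119.2]
rod near edge V,U mm [-103.   102.4]
barrel end V,U mm [-103.    89.9]
pclip near L top V,U mm [ 93.3 136.5]
pclip far V,U mm [ 88.6 147.2]
thin waist far V,U mm [ -1.7 136.9]
thin waist near V,U mm [ -2.7 119.7]
thin bar end V,U mm [-5.7 78.5]
thin end V,U mm [ -0.6 158.6]
```

View pics/crop3.png

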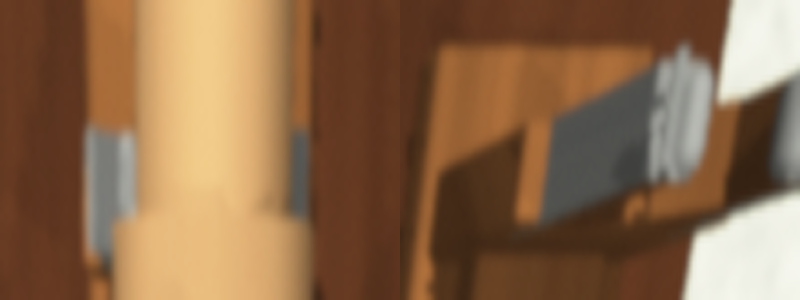

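The pin waists agree with the q clips to about 0.5 mm, so I lower it.

Request:
jog_arm:
  motion:
    - [0,0,1.5,0,0,0,0.4]
    - [0,0,2,0,0,0,0.4]
    - [0,0,1,0,0,0,0.4]
    - [0,0,0.5,0,0,0,0.4]
    - [0,0,0.1,0,0,0,0.4]
    - [0,0,0.1,0,0,0,0.4]
    - [0,0,0.1,0,0,0,0.4]
    - [0,0,0,0,0,0,0.4]

```text
t: 13.55
tcp_pos: [0.4642, 0.009, 0.2557]
eef_rot: [180.0, -0.0, 84.7]
force: [-2.0, 0.5, 4.0]
finger_gap: 0.0496
finger_force: 20.0
```

Request:
jog_arm:
  motion:
    - [0,0,0.1,0,0,0,0.4]
    - [0,0,0,0,0,0,0.4]

```text
t: 13.8
tcp_pos: [0.464, 0.009, 0.2548]
eef_rot: [180.0, -0.0, 84.7]
force: [-3.7, 0.9, 7.2]
finger_gap: 0.0495
finger_force: 20.0
```

Request:
jog_arm:
  motion:
    - [0,0,0,0,0,0,0.55]
    - [0,0,0,0,0,0,0.75]
    - [0,0,-1,0,0,0,0.85]
    - [0,0,-3,0,0,0,0.9]
    - [0,0,-3,0,0,0,0.9]
    - [3,0,-1.5,0,0,0,0]
    - [3,0,0,0,0,0,0]
    - [0,0,0,0,0,0,0]
    - [0,0,0,0,0,0,0]
    - [0,0,0,0,0,0,0]

```text
t: 15.05
tcp_pos: [0.4697, 0.0681, 0.3394]
eef_rot: [180.0, 0.0, 84.7]
force: [-1.0, -0.8, -0.3]
finger_gap: 0.0346
finger_force: 0.0
```

```bash
python3 - <<'E'
from h import *
import cv2,pickle
s=bot.state();p=eyes.camera_params("wrist");im=eyes.grab_frame("wrist");pickle.dump((s,p,im),open("w4.pkl","wb"))
cv2.imwrite("pics/w4b.png",cv2.resize(im,(800,500),interpolation=cv2.INTER_CUBIC))
print(s["tcp_pos"],s["eef_rot"],s["force"],s["finger_gap"])
E
```

```text
[0.46972402 0.06809943 0.33940918] [1.79999786e+02 7.02714169e-03 8.46902738e+01] [-0.99613265 -0.7787353  -0.27870665] 0.03461548818390422
```

View pics/w4b.png

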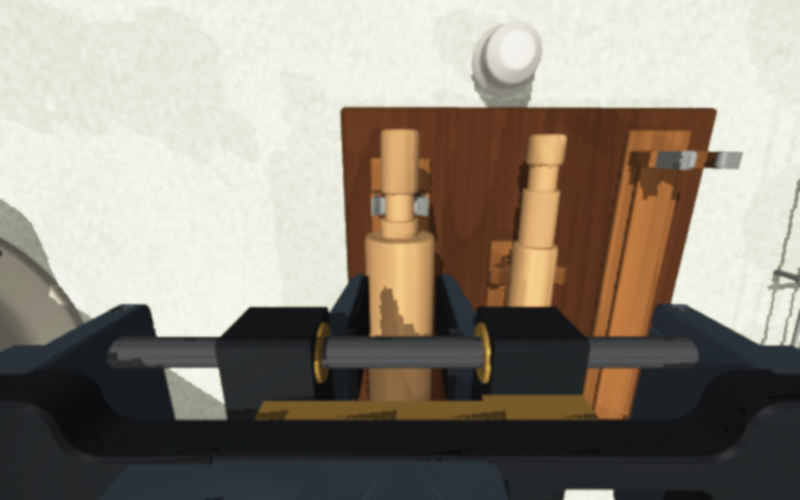

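The waist sits between the q clips at row 206 (clips at (377,206) and (421,206)). The p clip metal is at (684,159) and (728,159).

Request:
jog_arm:
  motion:
    - [0,0,1.5,0,0,0,0]
    - [0,0,1.5,0,0,0,0]
    - [0,0,0.7,0,0,0,0]
    - [0,0,0.2,0,0,0,0]
    - [0,0,0.1,0,0,0,0]
    - [0,0,0.1,0,0,0,0]
    - [0,0,0.1,0,0,0,0]
    - [0,0,0.1,0,0,0,0]

```text
t: 16.1
tcp_pos: [0.4698, 0.0687, 0.2965]
eef_rot: [180.0, -0.0, 84.7]
force: [-0.0, 1.3, 6.9]
finger_gap: 0.0007
finger_force: 3.5
```

```bash
python3 - <<'E'
from h import *
import pickle,cv2
np.set_printoptions(precision=1,suppress=True)
s,p,im=pickle.load(open("w4.pkl","rb"))
C=np.array([.5675,-.0108]);a=np.radians(5.3);U=np.array([np.sin(a),np.cos(a)]);V=np.array([U[1],-U[0]])
for n,u,v,z in[("qL",378,206,.076),("qR",421,206,.076),("pL",684,159,.077),("pR",732,159,.077),("pL far",684,149,.077),("pL near",684,169,.077),("thin end",547,135,.068),("thin waist far",545,164,.071),("thin waist near",542,189,.071),("thin barrel end",534,246,.074)]:
    X=ray(p,u/1.25,v/1.25,z)[:2];print(n,"V,U mm",1000*np.array([(X-C)@V,(X-C)@U]))
E
```

```text
qL V,U mm [-120.9  110.2]
qR V,U mm [-90.4 110.2]
pL V,U mm [ 88.2 142.3]
pR V,U mm [120.9 142.3]
pL far V,U mm [ 86.7 148.8]
pL near V,U mm [ 89.7 135.7]
thin end V,U mm [ -3.3 158.2]
thin waist far V,U mm [ -3.7 138.9]
thin waist near V,U mm [ -3.8 121.5]
thin barrel end V,U mm [-6.2 80.1]
```

Request:
jog_arm:
  motion:
    - [0,0,0.1,0,0,0,0]
    - [0,0,0.1,0,0,0,0]
    - [0,0,0.1,0,0,0,0]
    - [0,0,0.1,0,0,0,0]

```text
t: 16.6
tcp_pos: [0.4701, 0.0689, 0.2928]
eef_rot: [179.9, -0.0, 84.7]
force: [-0.4, 3.4, 8.4]
finger_gap: 0.0002
finger_force: 4.2
```

Request:
jog_arm:
  motion:
    - [0,0,0.1,0,0,0,0]
    - [0,0,0.1,0,0,0,0]
    - [0,0,0.1,0,0,0,0]
    - [0,0,0.1,0,0,0,0]

```text
t: 17.1
tcp_pos: [0.4697, 0.0687, 0.2882]
eef_rot: [-180.0, 0.0, 84.7]
force: [0.7, 1.0, -0.5]
finger_gap: 0.0008
finger_force: 0.0
```

Request:
jog_arm:
  motion:
    - [0,0,0.1,0,0,0,0]
    - [0,0,0.1,0,0,0,0]
    - [0,0,0.1,0,0,0,0]
    - [0,0,0.1,0,0,0,0]

```text
t: 17.6
tcp_pos: [0.47, 0.0686, 0.285]
eef_rot: [179.9, 0.0, 84.7]
force: [-3.3, -2.6, 24.4]
finger_gap: 0.0005
finger_force: 12.2
```

Request:
jog_arm:
  motion:
    - [0,0,-1,0,0,0,0]
    - [0,0,-2,0,0,0,0]
    - [-3,0,0,0,0,0,0]
    - [-3,0,0,0,0,0,0]
    - [-3,0,0,0,0,0,0]
    - [-2.8,0,0,0,0,0,0]
    - [0,0,1,0,0,0,0]
    - [0,0,0.5,0,0,0,0]
    - [0,0,0.2,0,0,0,0]
    - [0,0,0.2,0,0,0,0]
    - [0,0,0.1,0,0,0,0]
    - [0,0,0.1,0,0,0,0]

```text
t: 19.1
tcp_pos: [0.4589, -0.0487, 0.2933]
eef_rot: [180.0, 0.0, 84.7]
force: [0.2, 0.3, -0.2]
finger_gap: 0.0005
finger_force: 0.1
```

Request:
jog_arm:
  motion:
    - [0,0,0.1,0,0,0,0]
    - [0,0,0.1,0,0,0,0]
    - [0,0,0.1,0,0,0,0]
    - [0,0,0.1,0,0,0,0]
    - [0,0,0.1,0,0,0,0]

```text
t: 19.73
tcp_pos: [0.4591, -0.049, 0.2886]
eef_rot: [179.9, 0.0, 84.7]
force: [-1.9, -2.1, 3.7]
finger_gap: 0.0005
finger_force: 2.4
```

Request:
jog_arm:
  motion:
    - [0,0,0.1,0,0,0,0]
    - [0,0,0.1,0,0,0,0]
    - [0,0,0.1,0,0,0,0]

```text
t: 20.1
tcp_pos: [0.4588, -0.0487, 0.2852]
eef_rot: [-180.0, -0.0, 84.7]
force: [0.4, 0.2, 0.2]
finger_gap: 0.0005
finger_force: 0.0
```

Request:
jog_arm:
  motion:
    - [0,0,0.1,0,0,0,0]
    - [0,0,0.1,0,0,0,0]
    - [0,0,0.1,0,0,0,0]
    - [0,0,0.05,0,0,0,0]

```text
t: 20.6
tcp_pos: [0.4589, -0.0488, 0.2818]
eef_rot: [180.0, -0.0, 84.7]
force: [-0.5, 0.4, 8.4]
finger_gap: 0.0003
finger_force: 3.9
```

Request:
jog_arm:
  motion:
    - [0,0,-1,0,0,0,0]
    - [0,0,-3,0,0,0,0.3]
    - [0,0,0,0,0,0,0.7]

```text
t: 20.98
tcp_pos: [0.4594, -0.0489, 0.3238]
eef_rot: [179.8, 0.0, 84.7]
force: [-0.8, -0.2, -0.8]
finger_gap: 0.0179
finger_force: 0.0
```

```bash
python3 -c "
from h import *
s=bot.state();print(s['tcp_pos'],s['force'],s['finger_gap'])
plan(.5674,-.0111,.32,84.6,5)"
```

```text
[ 0.45938361 -0.04889232  0.32383183] [-0.79033039 -0.24855057 -0.78447387] 0.017866451127640143
[0.951, 2.082, 0.084, 0.001, 0.0, 0.0]
[0.952, 2.081, 0.082, 0.001, 0.0, 0.0]
[0.953, 2.081, 0.081, 0.001, 0.0, 0.0]
[0.954, 2.08, 0.079, 0.001, 0.0, 0.0]
[0.955, 2.08, 0.078, 0.001, 0.0, 0.0]
```

Request:
jog_arm:
  motion:
    - [0.95,2.1,0.1,0,0,0,0.9]
    - [0.95,2.1,0.1,0,0,0,0.9]
    - [0.95,2.1,0.1,0,0,0,0.9]
    - [0.95,2.1,0.1,0,0,0,0.9]
    - [0.95,2.0,0.1,0,0,0,0.9]
    - [0,0,0,0,0,0,0.9]
    - [0,0,3,0,0,0,0.9]
    - [0,0,3,0,0,0,0.9]
    - [0,0,2,0,0,0,0.9]
    - [0,0,0.5,0,0,0,0.8]
    - [0,0,0,0,0,0,0.6]
    - [0,0,0,0,0,0,0.3]

```text
t: 22.48
tcp_pos: [0.567, -0.0111, 0.2327]
eef_rot: [179.9, 0.0, 84.7]
force: [-0.6, -0.5, 0.4]
finger_gap: 0.0557
finger_force: 0.0
```

Request:
jog_arm:
  force: 20
  motion:
    - [0,0,0,0,0,0,0.2]
    - [0,0,0,0,0,0,0.2]
    - [0,0,0,0,0,0,0.2]
    - [0,0,0,0,0,0,0.2]
    - [0,0,0,0,0,0,0.2]
    - [0,0,0,0,0,0,0.2]

```text
t: 23.22
tcp_pos: [0.5661, -0.011, 0.232]
eef_rot: [-179.9, 0.0, 84.7]
force: [-5.6, 0.7, 6.5]
finger_gap: 0.0334
finger_force: 20.0
```

```bash
python3 -c "
from h import *
plan(.6728,-.0075,.232,84.7,5)"
```

```text
[0.265, 2.119, -0.003, -0.0, 0.0, 0.0]
[0.265, 2.119, -0.003, -0.0, 0.0, 0.0]
[0.265, 2.119, -0.002, -0.0, 0.0, 0.0]
[0.265, 2.119, -0.001, -0.0, 0.0, 0.0]
[0.266, 2.119, -0.0, -0.0, 0.0, 0.0]
```

Request:
jog_arm:
  motion:
    - [0,0,-0.5,0,0,0,0.2]
    - [0,0,-1.5,0,0,0,0.2]
    - [0,0,-3,0,0,0,0.2]
    - [0,0,-2.6,0,0,0,0.2]
    - [0.27,2.1,0,0,0,0,0.2]
    - [0.27,2.1,0,0,0,0,0.2]
    - [0.27,2.1,0,0,0,0,0.2]
    - [0.26,2.1,0,0,0,0,0.2]
    - [0.26,2.2,0,0,0,0,0.2]
    - [0,0,0,0,0,0,0.2]
    - [0,0,0,0,0,0,0.2]

```text
t: 24.6
tcp_pos: [0.6731, -0.0075, 0.3083]
eef_rot: [-180.0, 0.0, 84.7]
force: [-0.2, -0.1, -2.1]
finger_gap: 0.0337
finger_force: 20.0
```

```bash
python3 - <<'E'
from h import *
import cv2,pickle
s=bot.state();p=eyes.camera_params("wrist");im=eyes.grab_frame("wrist");pickle.dump((s,p,im),open("w5.pkl","wb"))
cv2.imwrite("pics/w5b.png",np.vstack([cv2.resize(im,(480,300),interpolation=cv2.INTER_CUBIC),cv2.resize(im[0:100,260:420],(480,300),interpolation=cv2.INTER_CUBIC)]))
C=np.array([.5675,-.0108]);a=np.radians(5.3);U=np.array([np.sin(a),np.cos(a)]);V=np.array([U[1],-U[0]])
X=s["tcp_pos"][:2];print(s["tcp_pos"],"tcp",1000*(X-C)@V,1000*(X-C)@U,s["eef_rot"])
E
```

```text
[ 0.67308296 -0.00753241  0.30825025] tcp 104.82973256715634 13.006383708836323 [-1.79985563e+02  2.72705151e-04  8.47308091e+01]
```

View pics/w5b.png

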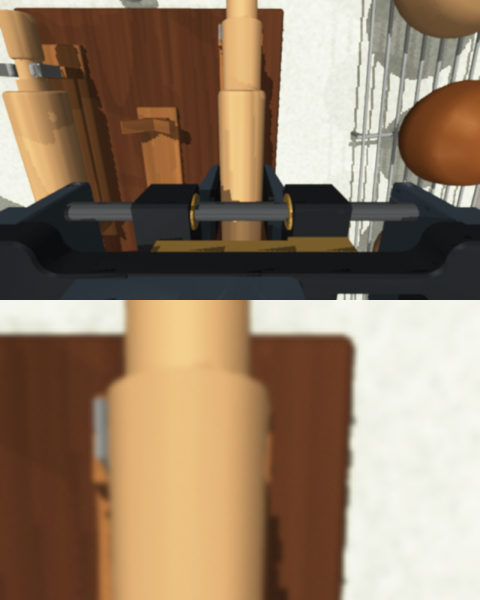

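The held thin pin's rod-to-waist edge is at crop row about 370 (image row 24). The p clip metal spans crop rows 397–462 (image rows 32–54).

```bash
python3 - <<'E'
from h import *
import pickle
np.set_printoptions(precision=1,suppress=True)
s,p,im=pickle.load(open("w5.pkl","rb"))
C=np.array([.5675,-.0108]);a=np.radians(5.3);U=np.array([np.sin(a),np.cos(a)]);V=np.array([U[1],-U[0]])
for n,u,v,z in[("clip far",293.7,32.3,.077),("clip near",293.7,54,.077),("rod end top 121",322.7,23.7,.149),("rod end side",297,28,.136),("bar end 80",322,121.5,.153),]:
    X=ray(p,u,v,z)[:2];print(n,"V,U mm",1000*np.array([(X-C)@V,(X-C)@U]))
E
```

```text
clip far V,U mm [ 86.6 149.1]
clip near V,U mm [ 86.2 135.8]
rod end top 121 V,U mm [106.  133.2]
rod end side V,U mm [ 93.5 135.2]
bar end 80 V,U mm [105.7  91.4]
```

Request:
jog_arm:
  motion:
    - [0.05,-0.05,1.5,0,0,0,0.2]
    - [0,0,2,0,0,0,0.2]
    - [0,0,1,0,0,0,0.2]
    - [0,0,0.5,0,0,0,0.2]
    - [0,0,0.1,0,0,0,0.2]
    - [0,0,0.1,0,0,0,0.2]
    - [0,0,0.1,0,0,0,0.2]
    - [0,0,0,0,0,0,0.2]

```text
t: 25.65
tcp_pos: [0.6732, -0.007, 0.2553]
eef_rot: [180.0, 0.0, 84.7]
force: [-1.1, 0.4, 2.3]
finger_gap: 0.0336
finger_force: 20.0
```

Request:
jog_arm:
  motion:
    - [0,0,0.1,0,0,0,0.2]
    - [0,0,0,0,0,0,0.2]

```text
t: 25.9
tcp_pos: [0.6732, -0.007, 0.2545]
eef_rot: [180.0, 0.0, 84.7]
force: [-3.1, 0.5, 7.8]
finger_gap: 0.0338
finger_force: 20.0
```

Request:
jog_arm:
  motion:
    - [0,0,0,0,0,0,0.4]
    - [0,0,0,0,0,0,0.6]
    - [0,0,-1,0,0,0,0.7]
    - [0,0,-3,0,0,0,0.7]
    - [0,0,-3,0,0,0,0.7]
    - [3,0,0,0,0,0,0]
    - [3,0,0,0,0,0,0]
    - [3,0,0,0,0,0,0]
    - [1,0,0,0,0,0,0]
    - [0,0,0,0,0,0,0]
    - [0,0,0,0,0,0,0]
    - [0,0,0,0,0,0,0]

```text
t: 27.4
tcp_pos: [0.6823, 0.0916, 0.3239]
eef_rot: [-180.0, 0.0, 84.7]
force: [-0.3, 0.7, -0.4]
finger_gap: 0.0001
finger_force: 0.0
```

```bash
python3 - <<'E'
from h import *
import cv2,pickle
s=bot.state();p=eyes.camera_params("wrist");im=eyes.grab_frame("wrist");pickle.dump((s,p,im),open("w6.pkl","wb"))
cv2.imwrite("pics/w6b.png",cv2.resize(im,(800,500),interpolation=cv2.INTER_CUBIC))
print(s["tcp_pos"],s["finger_gap"])
E
```

```text
[0.68234695 0.09160717 0.32388071] 0.0001327697099430499
```

View pics/w6b.png

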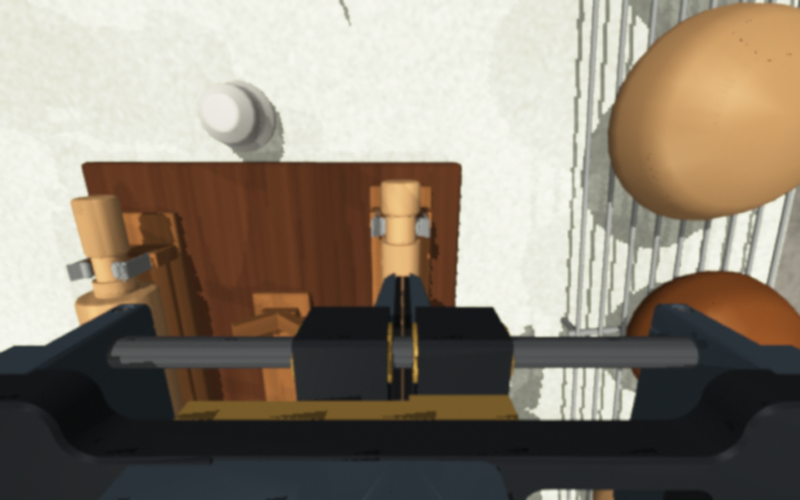

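The thin waist (rows 214–242) is centred on the p clips at row 227, and the thick pin's + end is seated between its clips. Now I press the thin pin's + end.

Request:
jog_arm:
  motion:
    - [0,0,1.5,0,0,0,0]
    - [0,0,1.3,0,0,0,0]
    - [0,0,0.5,0,0,0,0]
    - [0,0,0.2,0,0,0,0]
    - [0,0,0.1,0,0,0,0]
    - [0,0,0.1,0,0,0,0]
    - [0,0,0.1,0,0,0,0]
    - [0,0,0.1,0,0,0,0]

```text
t: 28.45
tcp_pos: [0.6824, 0.0926, 0.2851]
eef_rot: [180.0, -0.0, 84.7]
force: [0.1, 0.3, 4.9]
finger_gap: 0.0006
finger_force: 2.4
```

Request:
jog_arm:
  motion:
    - [0,0,0.1,0,0,0,0]
    - [0,0,0.1,0,0,0,0]
    - [0,0,0.1,0,0,0,0]
    - [0,0,0.1,0,0,0,0]

```text
t: 28.95
tcp_pos: [0.6826, 0.0927, 0.2816]
eef_rot: [179.9, -0.0, 84.7]
force: [-0.1, 1.5, 7.9]
finger_gap: 0.0006
finger_force: 4.3
```

Request:
jog_arm:
  motion:
    - [0,0,0.1,0,0,0,0]
    - [0,0,0.1,0,0,0,0]
    - [0,0,0.1,0,0,0,0]
    - [0,0,0.1,0,0,0,0]

```text
t: 29.45
tcp_pos: [0.6825, 0.0927, 0.2772]
eef_rot: [180.0, -0.0, 84.7]
force: [-0.3, 2.6, 2.6]
finger_gap: 0.0007
finger_force: 1.5
```

Request:
jog_arm:
  motion:
    - [0,0,0.1,0,0,0,0]
    - [0,0,0.1,0,0,0,0]
    - [0,0,0.1,0,0,0,0]
    - [0,0,0.1,0,0,0,0]
    - [0,0,0.1,0,0,0,0]

```text
t: 30.08
tcp_pos: [0.6824, 0.0925, 0.2721]
eef_rot: [180.0, 0.0, 84.7]
force: [-2.9, -0.8, 11.5]
finger_gap: 0.0003
finger_force: 5.4
```

Request:
jog_arm:
  motion:
    - [0,0,0.05,0,0,0,0]
    - [0,0,0,0,0,0,0]

```text
t: 30.32
tcp_pos: [0.6824, 0.0925, 0.2721]
eef_rot: [180.0, 0.0, 84.7]
force: [-3.4, -0.6, 10.3]
finger_gap: 0.0005
finger_force: 5.2
```

Home. Now the other end: lift, move −20.2 cm along tool x, press.

Request:
jog_arm:
  motion:
    - [0,0,-1.5,0,0,0,0]
    - [0,0,-3,0,0,0,0]
    - [-4,0,0,0,0,0,0]
    - [-4,0,0,0,0,0,0]
    - [-4,0,0,0,0,0,0]
    - [-4,0,0,0,0,0,0]
    - [-4.2,0,0,0,0,0,0]
    - [0,0,1,0,0,0,0]
    - [0,0,1.2,0,0,0,0]
    - [0,0,0.6,0,0,0,0]
    - [0,0,0.2,0,0,0,0]
    - [0,0,0,0,0,0,0]

```text
t: 31.82
tcp_pos: [0.6639, -0.1081, 0.2863]
eef_rot: [-180.0, -0.0, 84.8]
force: [0.2, 0.1, -0.1]
finger_gap: 0.0005
finger_force: 0.0
```

Request:
jog_arm:
  motion:
    - [0,0,0.1,0,0,0,0]
    - [0,0,0.1,0,0,0,0]
    - [0,0,0.1,0,0,0,0]
    - [0,0,0.1,0,0,0,0]
    - [0,0,0.1,0,0,0,0]

```text
t: 32.45
tcp_pos: [0.6639, -0.1087, 0.2819]
eef_rot: [179.9, 0.0, 84.7]
force: [-0.5, -1.0, 8.4]
finger_gap: 0.0007
finger_force: 3.9
```

Request:
jog_arm:
  motion:
    - [0,0,0.1,0,0,0,0]
    - [0,0,0.1,0,0,0,0]
    - [0,0,0.1,0,0,0,0]
    - [0,0,0.1,0,0,0,0]

```text
t: 32.95
tcp_pos: [0.6639, -0.1088, 0.2778]
eef_rot: [179.9, 0.0, 84.7]
force: [-0.1, -0.5, 5.6]
finger_gap: 0.0002
finger_force: 2.9
```

Home here should read about 0.270.

Request:
jog_arm:
  motion:
    - [0,0,0.1,0,0,0,0]
    - [0,0,0.1,0,0,0,0]
    - [0,0,0.1,0,0,0,0]
    - [0,0,0.1,0,0,0,0]
    - [0,0,0.1,0,0,0,0]
    - [0,0,0.1,0,0,0,0]
    - [0,0,0.1,0,0,0,0]

```text
t: 33.83
tcp_pos: [0.6637, -0.1085, 0.2702]
eef_rot: [-180.0, -0.0, 84.7]
force: [-0.7, -0.9, -0.0]
finger_gap: 0.0003
finger_force: 0.0
```

Request:
jog_arm:
  motion:
    - [0,0,0.1,0,0,0,0]
    - [0,0,0,0,0,0,0]

```text
t: 34.08
tcp_pos: [0.6638, -0.1085, 0.2698]
eef_rot: [180.0, 0.0, 84.7]
force: [-2.3, 1.2, 7.1]
finger_gap: 0.0005
finger_force: 3.6
```

All four readings match. There is time left, so I gently re-check the + ends, starting with the thin pin (home ≈ 0.270).

Request:
jog_arm:
  motion:
    - [0,0,-1.5,0,0,0,0]
    - [0,0,-2.5,0,0,0,0]
    - [4,0,0,0,0,0,0]
    - [4,0,0,0,0,0,0]
    - [4,0,0,0,0,0,0]
    - [4,0,0,0,0,0,0]
    - [4.2,0,0,0,0,0,0]
    - [0,0,1.5,0,0,0,0]
    - [0,0,1.5,0,0,0,0]
    - [0,0,0.5,0,0,0,0]
    - [0,0,0.3,0,0,0,0]
    - [0,0,0.1,0,0,0,0]

```text
t: 35.58
tcp_pos: [0.6824, 0.092, 0.2704]
eef_rot: [180.0, -0.0, 84.7]
force: [0.3, -0.1, 0.3]
finger_gap: 0.0006
finger_force: 0.0
```

Request:
jog_arm:
  motion:
    - [0,0,0.1,0,0,0,0]
    - [0,0,0.1,0,0,0,0]
    - [0,0,0,0,0,0,0]

```text
t: 35.95
tcp_pos: [0.6825, 0.0924, 0.2697]
eef_rot: [179.9, 0.0, 84.7]
force: [-2.4, -2.1, 12.9]
finger_gap: 0.0004
finger_force: 6.4
```

```bash
python3 -c "
from h import *
s=bot.state();print(s['tcp_pos'],s['force'])
plan(.470,.0686,.310,84.7,6)"
```

```text
[0.68254306 0.09236769 0.26972195] [-2.37400685 -2.14299023 12.93183462]
[-0.72, -3.49, -0.677, 0.0, 0.0, 0.0]
[-0.72, -3.49, -0.676, 0.0, 0.0, 0.0]
[-0.721, -3.49, -0.675, 0.0, 0.0, 0.0]
[-0.721, -3.49, -0.674, 0.0, 0.0, 0.0]
[-0.721, -3.49, -0.673, 0.0, 0.0, 0.0]
[-0.721, -3.491, -0.672, 0.0, 0.0, 0.0]
```

Next the thick pin's + end (home ≈ 0.282).

Request:
jog_arm:
  motion:
    - [0,0,-2,0,0,0,0]
    - [0,0,-3,0,0,0,0]
    - [-0.72,-3.5,0,0,0,0,0]
    - [-0.72,-3.5,0,0,0,0,0]
    - [-0.72,-3.5,0,0,0,0,0]
    - [-0.72,-3.5,0,0,0,0,0]
    - [-0.72,-3.5,0,0,0,0,0]
    - [-0.72,-3.5,0,0,0,0,0]
    - [0,0,2,0,0,0,0]
    - [0,0,1.2,0,0,0,0]
    - [0,0,0.3,0,0,0,0]
    - [0,0,0,0,0,0,0]

```text
t: 37.45
tcp_pos: [0.4696, 0.0689, 0.2833]
eef_rot: [180.0, -0.0, 84.7]
force: [0.7, 0.5, 0.2]
finger_gap: 0.0006
finger_force: 0.0
```

Request:
jog_arm:
  motion:
    - [0,0,0.1,0,0,0,0]
    - [0,0,0.1,0,0,0,0]
    - [0,0,0.05,0,0,0,0]
    - [0,0,0,0,0,0,0]

```text
t: 37.95
tcp_pos: [0.4696, 0.0689, 0.2817]
eef_rot: [179.9, -0.0, 84.7]
force: [-1.6, 0.9, 16.7]
finger_gap: 0.0005
finger_force: 8.3
```

All four ends are home, so I retreat.

Request:
jog_arm:
  motion:
    - [0,0,-2,0,0,0,0]
    - [0,0,-4,0,0,0,0]
    - [0,0,-4,0,0,0,0]
    - [0,0,-4,0,0,0,0.3]
    - [0,0,0,0,0,0,0.3]
    - [0,0,0,0,0,0,0.3]

```text
t: 38.7
tcp_pos: [0.469, 0.0689, 0.4204]
eef_rot: [-180.0, -0.0, 84.7]
force: [0.8, 0.9, -0.5]
finger_gap: 0.0263
finger_force: 0.0
```

```bash
python3 -c "
from bench import bot,hand_in
print(bot.state()['tcp_pos'],bot.state()['force']);print(hand_in())"
```

```text
[0.46898612 0.06885393 0.42044095] [ 0.83213022  0.85403365 -0.48632531]
the job is handed in; nothing more can be done
None
```

The two pins are swapped, with the thin one laid in the spare stand on the way; each was pressed until it snapped and touched at seated height at both ends, and the job was handed in at about 39 s.

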